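# Set the truing rest to 60 degrees and bring the stone's mark to the top

### The arm

A 6-joint arm with a two-finger parallel gripper is mounted at the origin on the work surface. World frame = base frame: x ahead of the robot, y to its left, z up, the work surface at z = 0. Lengths are in mm, angles in rad, forces in N, time in s.
With the tool pointing down it reaches from about 350 to 875 mm from the base axis. Payload 4.2 kg.
Tool frame: the origin (TCP) lies between the finger pads; the fingertips stand 25 mm ahead of it and the grasp point (between the pads) lies 6 mm ahead of it; z points along the fingers, y is the line along which they close (so a half turn about z gives the same grasp; the last joint's range is limited). The gripper opens to 85 mm and grips with 20 to 120 N. Pads are 22 mm wide; open, the fingers measure 114 mm over their backs; the gripper's body (76 mm by 85 mm) begins 54 mm behind the grasp point. The pads swing forward as they close: fully open they stand 13 mm farther back than shut.
Start: joints at [-1.031, 0.385, 0.008, 0, -1.194, -0.259], TCP at [173.219, -600.495, 256.312] pointing down, gripper open.
Joint ranges: [-3.14, 3.14], [-1.21, 2.06], [-1.07, 1.41], [-3.16, 2.05], [-2.99, -0.16], [-3.1, 3.1]. Speed limits (rad/s): [2.79, 2.79, 3.14, 3.14, 3.14, 3.14].

### API

Orientations are given as a unit quaternion [x, y, z, w].
In Python, from bench import arm gives the robot as it stands.
- The arm moves only by the shell command python3 -m pendant 'ROWS'. ROWS is JSON, a list of rows, each a list of 7 numbers: the shift along the tool's x, y, z in m, then the turn, a rotation vector about the tool's x, y, z in degrees, then the finger opening in m, from 0 to 0.0854. In form: [[x, y, z, wx, wy, wz, fingers], ...]. A call has 1 to 12 rows; each row shifts and turns the commanded pose from where the row before left it, along the tool's axes as they then stand; what a row does not reach is not made up. A row lasts 1/10 s, in which the tool goes at most 50 mm and 8.59 degrees, less where a joint would pass 70% of its speed; a pose out of reach is approached as far as the arm can. A call is refused whole if a number of a shift passes 0.05 or a number of a turn 8.59, either way. A call with a gripper value outside its range is refused whole. The fingers move at their own pace and stop on an object; the grip force is fixed at half the most. Time passes only in rows, so rows that do not move let the fingers close. It gives the time, the measured TCP pose, the force, the opening and the grip force at its end, in the units of the state.
- arm.read_state(): the state, without advancing time (a new reading comes with each control period).
- arm.get_image(name): name is "scene" or "side" or "wrist"; returns a dict with "image" (480x640x3 uint8, red, green, blue), "fx", "fy", "cx", "cy" (pixels), "xyz" and "rotation" of the camera in the world. Camera axes: x right, y down, z forward; pixel columns grow to the right and rows downward; lengths in mm; the calibration is good to about 2 mm. The wrist camera is an equidistant fisheye: a pixel r from the principal point sees the ray r / f radians off the axis. A picture is of the moment at which its call begins. There is no depth.
- arm.job_done(): hands the job in; it is judged then, once.
The state is a dict: "clock": time; "joints": joint angles; "joint_vel": joint speeds; "joint_efforts": joint torques, N m; "position": TCP position; "ee_rot": TCP orientation; "contact_force": force on the tool from outside, world axes, zero at the start; "wrist_torque": the same for the moment, N m; "gripper_width": finger opening in mm; "grasp_force": force on a finger pad.
Only numpy, scipy, OpenCV 4.12 (cv2) and the standard library are available. Lean on these libraries where they do the work, as an engineer would, in place of code of your own. Each camera call takes 0.05 s, during which the arm holds its last target. There are 200 camera calls.

### The job

Get the stone cutting wheel ready for truing: release the angle rest's brake by pushing its red-balled lever right over, away from the robot, turn the white ring by its brass holder until the scale reads 60 degrees at the yellow index line, and pull the lever right back over to lock it. Then turn the stone wheel on its axle until the orange mark on its rim stands at the top. Leave the glass, tools and parts lying around where they are.

Things in the scene. Friction and masses are not known exactly. Their poses are not given: they have to be found in the camera images.
- rest: angle rest fixed to the bench: green plate 190 x 250 x 12 mm with a white graduated ring (disc 152 mm across, top face 40 mm above the bench), index block and brake lever. Origin on the bench under the ring's axis; x axis to the index block (roughly away from the robot), y axis to the lever; plate from y -92 to +157 mm. Stands to the robot's left or right, turned up to 20 degrees
- ring (a joint): scale reading at the index line, rad (60 degrees = 1.047); grows as the ring is turned counterclockwise seen from above; stops at 0 and 3.14. Light friction (0.1 N m) holds it where left; it turns no harder with the brake locked. Starts between about 90 and 140 degrees
- ring_grip (a point): on the ring's axis, 68 mm above the bench, in the brass diamond holder by which the ring is turned: an upright block 64 mm long, 16 mm wide, from 40 to 78 mm above the bench, fast on the ring. Its length lies along this point's x axis, which points to the scale's 0 line (a short steel nib sticks out at that end); pinch along the point's y
- ring_zero (a point): on the thick red 0 line of the scale, on the ring's top face, 40 mm above the bench and 70 mm from the axis. Half of the ring is graduated: from the red line clockwise seen from above, a black line every 10 degrees up to 180, every third (30, 60, 90 ...) longer and thicker
- index_line (a point): the fixed yellow index line on top of a black block at the ring's edge, 40 mm above the bench and 80 mm from the ring's axis
- brake (a joint): brake lever, rad: 0 = locked, leaning to -x of the rest (towards the robot); 1 = released, leaning to +x of the rest; end stops at 0 and 1, upright at 0.5. Friction holds it where left; about 1 N at the ball moves it. Steel rod 10 mm thick; its pivot is 34 mm above the bench at x 0, y 120 mm of the rest
- brake_tip (a point): centre of the lever's red ball, 26 mm across, 60 mm from the pivot; 87 mm above the bench at either end, 94 mm when upright
- stand: wheel stand fixed to the bench: green base 130 x 130 x 12 mm and a fork of two uprights, 14 mm thick, 40 mm wide, inner faces 29 mm to either side along y, tops (round steel bearings) 112 mm above the bench. Origin on the bench under the wheel's centre, y axis along the axle. Stands to the robot's left or right, turned up to 20 degrees
- stone_axle (a point): centre of the grey stone wheel, 100 mm above the bench; y axis along the axle. Wheel 120 mm across, 16 mm thick, smooth rim, top 160 mm above the bench; a flange 48 mm across covers its middle. It can be pinched from above across its two faces near the rim and swung along; if the tool stays upright as it is swung, the pads slip and the wheel lags about a seventh
- stone (a joint): turn of the wheel about the y axis of stone_axle, rad: 0 or 6.283 = mark at the top; growing values carry the top of the wheel to +x of the stand (away from the robot). No stops; friction (0.05 N m) holds it where left. Starts between about 2 and 4.3: mark hidden low down
- stone_mark (a point): middle of the orange mark, 10 mm wide, across the rim of the wheel, also seen as a 26 mm long radial stripe on both faces; z axis points radially outwards
- tumbler_a: crystal tumbler, 76 mm across, 90 mm tall, loose; leave alone. Origin at the centre of its foot
- tumbler_b: another such tumbler; leave alone
- vase: crystal vase, 80 mm across at the top, 130 mm tall, loose; leave alone. Origin at the centre of its foot
- dress_stick: brick-red dressing stick, 100 x 22 x 22 mm, lying loose; leave alone. Origin at the centre of its underside
- marker: black marker pen, 12 mm thick, about 120 mm long, lying loose; leave alone
- spare_stone: spare grey stone, 100 mm across, 18 mm thick, lying flat; leave alone. Origin at the centre of its underside
- paste_jar: jar, 60 mm across, 60 mm tall, loose; leave alone. Origin at the centre of its foot
- brush: bench brush lying loose; leave alone

How it is judged:
By the outcome, as a careful person would: the job done as asked, in the order asked, and still so for the second after the job is handed in, with the robot touching nothing.
It also fails if it takes over 72 s, if anything falls off the work surface, if the arm or the gripper's body presses on something with over 40 N, if the wrist force passes 120 N, or if a joint passes its speed limit or range.

## Working session

There is one attempt and no reset: what is moved stays moved. The work goes in short steps, Python scripts to look and compute and a shell command to move; the robot and the scene stay as the last step left them, time stands still between calls to the robot, and variables do not carry over. Pictures are saved under pics/ and viewed, at most 10 in all, crops included, and the job is handed in when it is done.

```bash
ls; mkdir -p pics
cat > h.py <<'E'
import numpy as np, cv2
from bench import arm
from scipy.spatial.transform import Rotation as R
def rot(c):
    r=np.array(c["rotation"],float)
    return r if r.shape==(3,3) else R.from_quat(r).as_matrix()
def ray(c,u,v,fish=False):
    x=(u-c["cx"])/c["fx"]; y=(v-c["cy"])/c["fy"]
    if fish:
        t=np.hypot(x,y); s=np.sin(t)/t if t>1e-9 else 1; d=np.array([x*s,y*s,np.cos(t)])
    else: d=np.array([x,y,1.])
    return np.array(c["xyz"],float), rot(c)@(d/np.linalg.norm(d))
def plane(c,u,v,z,fish=False):
    o,d=ray(c,u,v,fish); return o+d*(z-o[2])/d[2]
def proj(c,p,fish=False):
    q=rot(c).T@(np.array(p,float)-np.array(c["xyz"],float))
    if fish:
        t=np.arctan2(np.hypot(q[0],q[1]),q[2]); k=t/max(np.hypot(q[0],q[1]),1e-9); return c["cx"]+c["fx"]*q[0]*k, c["cy"]+c["fy"]*q[1]*k
    return c["cx"]+c["fx"]*q[0]/q[2], c["cy"]+c["fy"]*q[1]/q[2]
def save(n,im): cv2.imwrite(n,cv2.cvtColor(im,cv2.COLOR_RGB2BGR))
E
python3 - <<'E'
from h import *
import pickle
C={}
for n in("scene","side","wrist"):
    c=arm.get_image(n);C[n]=c;save(f"pics/{n}0.png",c["image"]);print(n,c["fx"],c["cx"],c["cy"],np.round(c["xyz"]),np.round(rot(c),2).tolist())
pickle.dump(C,open("c0.pkl","wb"))
s=arm.read_state();print(s)
E
```

```text
pics
scene 461.19613845178145 318.30053883631024 246.92331166917324 [1124.  408. 1101.] [[-0.62, 0.64, -0.45], [0.79, 0.51, -0.35], [0.01, -0.57, -0.82]]
side 510.18521243294424 317.57658712767665 237.11360739873135 [  534. -1139.   812.] [[1.0, 0.02, 0.02], [-0.01, -0.52, 0.86], [0.02, -0.86, -0.51]]
wrist 371.64829954431775 314.4014629035137 243.41581263326196 [ 107. -620.  374.] [[-0.28, 0.93, 0.26], [0.96, 0.27, 0.08], [0.0, 0.27, -0.96]]
{'clock': 0.15, 'joints': array([-1.03139168e+00,  3.85414103e-01,  6.91877479e-03, -3.81369946e-04,
       -1.19398538e+00, -2.58584742e-01]), 'joint_vel': array([-0.00110386, -0.00308969,  0.00440038,  0.0008595 , -0.00132898,
        0.00081791]), 'joint_efforts': array([-7.27047768e-05, -3.92678547e+01,  1.88582593e+01,  4.18859482e+00,
       -3.40749903e-03, -5.54578804e-06]), 'position': array([ 173.11664804, -600.1260519 ,  255.43962975]), 'ee_rot': array([-1.39879371e-01,  9.90168178e-01,  8.44895634e-04, -1.63858201e-04]), 'contact_force': array([-0.03892988,  0.0217232 ,  0.23776433]), 'wrist_torque': array([ 0.01932071, -0.03530477,  0.03644773]), 'grasp_force': 0.0, 'gripper_width': 85.27012304926664}
```

View pics/scene0.png

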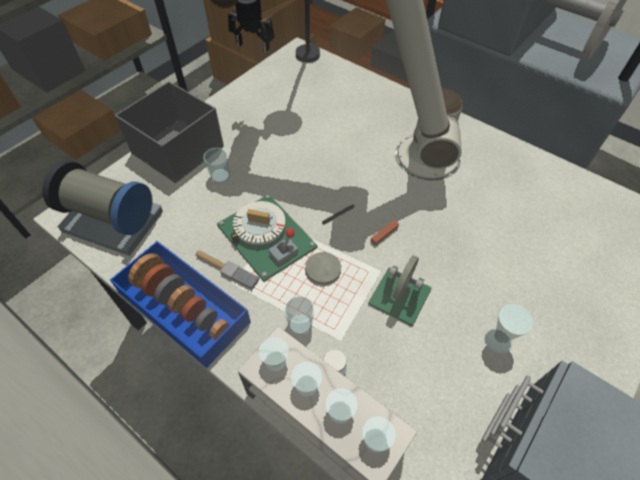

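View pics/side0.png

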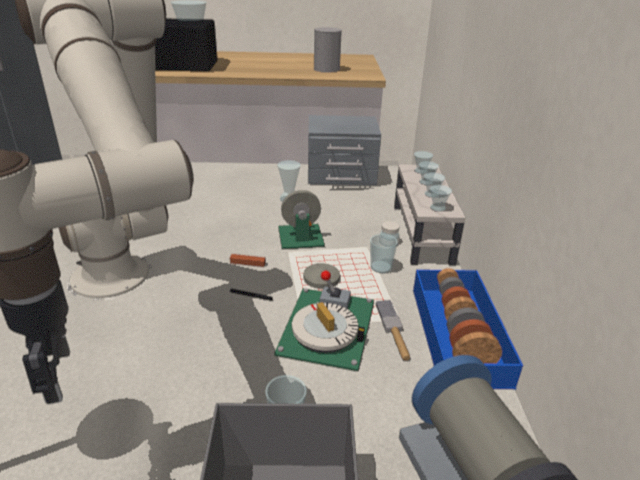

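The scene view shows the rest at about (265,235) with its red ball at (290,232), and the stand at (402,290). In the side view they are at (325,327), ball (326,275), and (302,225). Next I'll measure them.

```bash
cat > m0.py <<'E'
from h import *
import pickle
C=pickle.load(open("c0.pkl","rb"))
P={}
for n in("scene","side"):
    c=C[n];hsv=cv2.cvtColor(c["image"],cv2.COLOR_RGB2HSV)
    g=cv2.inRange(hsv,(60,90,30),(90,255,160))
    cs,_=cv2.findContours(cv2.morphologyEx(g,cv2.MORPH_CLOSE,np.ones((5,5))),cv2.RETR_EXTERNAL,cv2.CHAIN_APPROX_NONE)
    for k in sorted(cs,key=cv2.contourArea)[::-1][:2]:
        w=np.array([plane(c,*p[0],12)[:2] for p in k],np.float32)
        r=cv2.minAreaRect(w);print(n,"green",cv2.contourArea(k),r,k.mean(0).round(),"corners",cv2.boxPoints(r).round().tolist())
    red=cv2.inRange(hsv,(0,190,120),(4,255,255))|cv2.inRange(hsv,(174,190,120),(180,255,255))
    nn,l,st,ce=cv2.connectedComponentsWithStats(red)
    for i in range(1,nn):
        if st[i,4]>8: print(n,"red",st[i],ce[i].round(1))
    br=cv2.inRange(hsv,(15,130,90),(27,255,255))
    nn,l,st,ce=cv2.connectedComponentsWithStats(br)
    for i in range(1,nn):
        if st[i,4]>25: print(n,"brass",st[i],ce[i].round(1),plane(c,*ce[i],68).round())
    y0,x0=(180,190) if n=="scene" else (180,270)
    save(f"pics/crop_{n}.png",cv2.resize(c["image"][y0:y0+(150 if n=='scene' else 190),x0:x0+(260 if n=='scene' else 120)],None,fx=3,fy=3,interpolation=cv2.INTER_CUBIC))
E
python3 m0.py
python3 -c "
import cv2,numpy as np
a=cv2.imread('pics/crop_scene.png');b=cv2.imread('pics/crop_side.png');print(a.shape,b.shape)"
```

```text
scene green 0.5 ((493.372314453125, 271.7822265625), (22.05322265625, 2.317155599594116), 8.359522819519043) [[422. 301.]] corners [[482.0, 271.0], [483.0, 269.0], [504.0, 272.0], [504.0, 275.0]]
scene green 0.0 ((533.7409057617188, 277.7383117675781), (0.0, 0.0), 0.0) [[416. 313.]] corners [[534.0, 278.0], [534.0, 278.0], [534.0, 278.0], [534.0, 278.0]]
scene brass [249 211  18   5  30] [257.5 213. ] [ 573. -239.   68.]
side green 2028.0 ((581.9849243164062, -211.90597534179688), (247.53659057617188, 185.13465881347656), 76.24335479736328) [[326. 333.]] corners [[463.0, -310.0], [642.0, -354.0], [701.0, -114.0], [522.0, -70.0]]
side green 860.0 ((505.8614807128906, 235.7523193359375), (123.34630584716797, 198.8300018310547), 7.983633041381836) [[301. 232.]] corners [[431.0, 326.0], [459.0, 129.0], [581.0, 146.0], [553.0, 343.0]]
side red [322 271   8   8  51] [325.3 274.8]
side brass [317 303  17  28 274] [325.3 316.4] [ 575. -246.   68.]
(450, 780, 3) (570, 360, 3)
```

View pics/crop_scene.png

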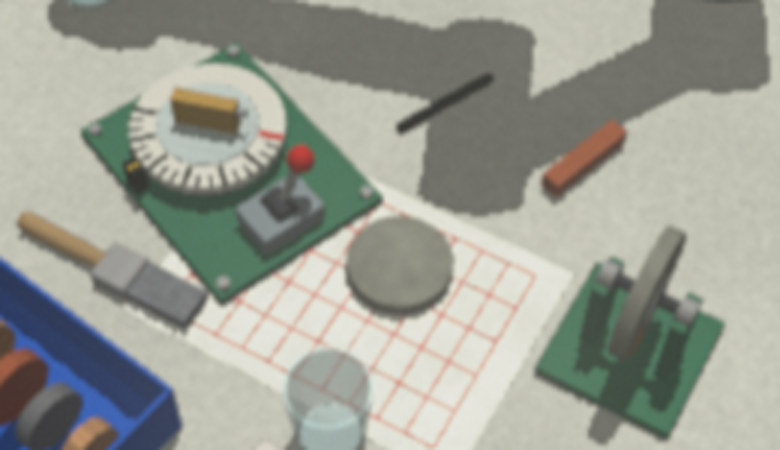

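The scene crop shows the ring's red 0 line at crop (272,135), the index at (133,168) and the brass block at (205,110). The plate corners are at (235,48), (83,130), (222,303) and (380,202). The wheel is at (650,290), with the base corners at (723,322), (667,438) and (537,373).

```bash
cat > m1.py <<'E'
from h import *
import pickle
C=pickle.load(open("c0.pkl","rb"));c=C["scene"];s=C["side"]
f=lambda u,v,z:plane(c,190+u/3-.33,180+v/3-.33,z).round(1)
print("plate",[f(*p,12)[:2].tolist() for p in((235,48),(83,130),(222,303),(380,202))], np.mean([f(*p,12)[:2] for p in((235,48),(83,130),(222,303),(380,202))],0))
print("base",[f(*p,12)[:2].tolist() for p in((600,262),(723,322),(667,438),(537,373))],np.mean([f(*p,12)[:2] for p in((600,262),(723,322),(667,438),(537,373))],0))
print("bearings",f(610,272,105),f(690,308,105),"ring0",f(272,135,40),"index",f(133,168,40),"brass ends top",f(172,97,78),f(238,107,78),"ringL,R",f(128,118,40),f(287,118,40))
o1,d1=ray(c,190+300/3,180+157/3);o2,d2=ray(s,325.3,274.8)
t=np.linalg.lstsq(np.c_[d1,-d2],o2-o1,rcond=None)[0];print("ball",o1+d1*t[0],o2+d2*t[1])
hsv=cv2.cvtColor(s["image"],cv2.COLOR_RGB2HSV)
print("wheel top side view z160",plane(s,300,191,160), "hub",plane(s,303,212,100))
E
python3 m1.py
```

```text
plate [[472.0, -294.7], [645.7, -341.2], [708.0, -100.2], [531.0, -56.7]] [ 589.175 -198.2  ]
base [[457.1, 145.7], [441.8, 268.2], [571.2, 288.5], [588.9, 165.5]] [514.75  216.975]
bearings [517.2 180.3 105. ] [505.5 251.7 105. ] ring0 [ 549.2 -175.1   40. ] index [ 660.8 -252.4   40. ] brass ends top [ 594.4 -258.1   78. ] [ 564.6 -201.1   78. ] ringL,R [ 620.4 -298.3   40. ] [ 524.4 -177.3   40. ]
ball [ 578.13624002 -111.42374887   86.82039184] [ 577.43974601 -111.20768727   87.08430564]
wheel top side view z160 [508.04895851 206.41278028 160.        ] hub [517.57219776 189.14591858 100.        ]
```

View pics/crop_side.png

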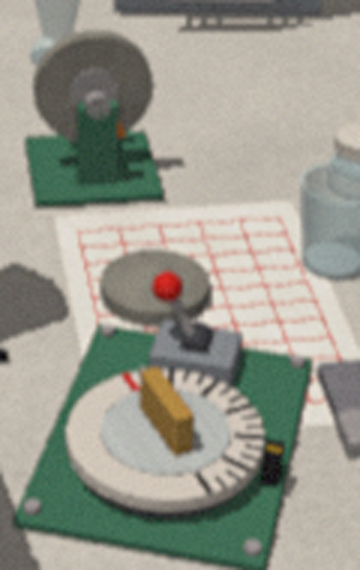

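Estimates:
- **Rest:** origin at about (577,-236), x axis at -14°. The ball triangulates to (578,-111,87), which matches.
- **Scale:** reads about 130°.
- **Stand:** at about (513,216), yaw 9°. The orange mark shows low on the far side, at side crop (121,130).

Next I'll go to the lever.

```bash
cat >> h.py <<'E'
def go(p,yaw=None):
    "shift in tool axes (mm) and turn about tool z (deg) from the measured pose; yaw = world angle of tool y"
    s=arm.read_state();M=R.from_quat(s["ee_rot"]).as_matrix()
    y=np.degrees(np.arctan2(M[1,1],M[0,1]))
    print("pos",s["position"].round(1),"yaw",y.round(1),"tilt z",M[:,2].round(3),"F",s["contact_force"].round(1),"w",round(s["gripper_width"],1),"clock",s["clock"],"q",s["joints"].round(2))
    if p is not None: print("shift",(M.T@(np.array(p)-s["position"])).round(1))
    if yaw is not None: print("turn z",round(-(yaw-y),1))
E
python3 - <<'E'
from h import *; import pickle
go([578,-111,160],76)
c=pickle.load(open("c0.pkl","rb"))["side"]
a=np.radians(9);X=np.array([np.cos(a),np.sin(a),0]);Y=np.array([-np.sin(a),np.cos(a),0]);O=np.array([513,216,100.])
for u,v in((121,130),(97,100),(92,32),(34,85),(152,85)):
    o,d=ray(c,270+u/3-.33,180+v/3-.33);t=((O-8*Y-o)@Y)/(d@Y);p=o+d*t-O;x,z=p@X,p[2];print(u,v,round(x,1),round(z,1),"theta",np.arctan2(x,z))
E
```

```text
pos [ 173.1 -600.1  255.4] yaw 106.1 tilt z [-0.001  0.002 -1.   ] F [-0.   0.   0.2] w 85.3 clock 0.15 q [-1.03  0.39  0.01 -0.   -1.19 -0.26]
shift [-524.5  357.7   96. ]
turn z 30.1
121 130 24.9 -49.8 theta 2.6770312115679853
97 100 0.1 -13.6 theta 3.1313865575364677
92 32 -5.3 61.7 theta -0.08584478959943083
34 85 -62.6 7.3 theta -1.4553117300297045
152 85 55.5 -0.3 theta 1.5759079000328478
```

```bash
python3 -m pendant '[[-0.04,0.0275,0,0,0,0,0.085],[-0.04,0.0275,0,0,0,0,0.085],[-0.04,0.0275,0,0,0,0,0.085],[-0.04,0.0275,0,0,0,0,0.085],[-0.04,0.0275,0,0,0,0,0.085],[-0.04,0.0275,0,0,0,0,0.085],[-0.04,0.0275,0,0,0,0,0.085]]' >/dev/null && python3 -m pendant '[[-0.04,0.0275,0,0,0,0,0.085],[-0.04,0.0275,0,0,0,0,0.085],[-0.04,0.0275,0,0,0,0,0.085],[-0.04,0.0275,0,0,0,0,0.085],[-0.04,0.0275,0.01,0,0,6,0.06],[-0.04,0.0275,0.02,0,0,6,0.06],[0,0,0.02,0,0,6,0.06],[0,0,0,0,0,6,0.06],[0,0,0,0,0,6,0.06],[0,0,0,0,0,0,0.06]]' >/dev/null
python3 - <<'E'
from h import *
go([578,-111,160],76)
c=arm.get_image("wrist");save("pics/w1.png",c["image"])
for p in([578,-111,87],[577,-236,78]):print(np.round(proj(c,p,True)))
hsv=cv2.cvtColor(c["image"],cv2.COLOR_RGB2HSV)
red=cv2.inRange(hsv,(0,190,110),(4,255,255))|cv2.inRange(hsv,(174,190,110),(180,255,255))
nn,l,st,ce=cv2.connectedComponentsWithStats(red)
for i in range(1,nn):
    if st[i,4]>20: print(st[i],ce[i].round(1),plane(c,*ce[i],87,True).round(1))
E
```

```text
pos [ 575.8 -117.7  206.6] yaw 76.1 tilt z [-0.001 -0.    -1.   ] F [-0.4  0.1  0.5] w 60.1 clock 1.85 q [ 0.07  0.36 -0.16 -0.   -1.05 -1.89]
shift [-0.6  7.1 46.6]
turn z 0.1
[326. 248.]
[164. 281.]
[225 206  23  21 163] [235.8 216.4] [ 542.4 -164.2   87. ]
[ 307  232   38   37 1078] [325.8 249.9] [ 579.1 -111.7   87. ]
```

View pics/w1.png

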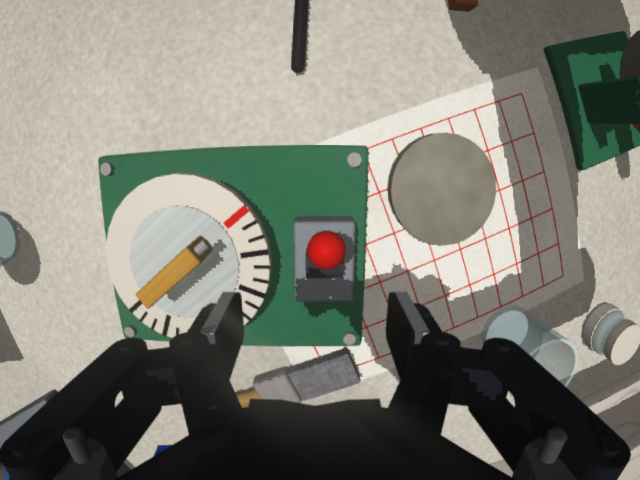

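The wrist picture shows the ball at (326,250), which puts it at (579,-112), as expected. The red 0 line is at (236,216). Now I'll descend and pinch the ball.

```bash
python3 -m pendant '[[-0.001,0.007,0.04,0,0,0,0.06],[0,0,0.04,0,0,0,0.06],[0,0,0.033,0,0,0,0.06],[0,0,0,0,0,0,0.06],[0,0,0,0,0,0,0.02],[0,0,0,0,0,0,0.02],[0,0,0,0,0,0,0.02],[0,0,0,0,0,0,0.02],[0,0,0,0,0,0,0.02]]'
python3 - <<'E'
from h import *
go([607.5+26,-119-6.7,94],76)
E
```

```text
clock: 2.8
position: [579.8, -111.0, 96.8]
ee_rot: [0.121, 0.993, 0.0, 0.002]
contact_force: [-1.7, 2.3, 7.5]
gripper_width: 22.5
grasp_force: 58.7
pos [ 579.8 -111.    96.8] yaw 76.1 tilt z [ 0.004  0.    -1.   ] F [-1.7  2.3  7.5] w 22.5 clock 2.8 q [ 0.09  0.48 -0.28  0.   -0.8  -1.9 ]
shift [-55.6  -1.4   3. ]
turn z 0.1
```

```bash
python3 -m pendant '[[0,0,0,0,0,0,0.045],[0,0,0,0,0,0,0.045],[0,0,0.006,0,0,0,0.045],[0,0,0,0,0,0,0.02],[0,0,0,0,0,0,0.02],[0,0,0,0,0,0,0.02],[0,0,0,0,0,0,0.02]]' && python3 -m pendant '[[-0.01,0,-0.004,0,0,0,0.02],[-0.01,0,-0.0025,0,0,0,0.02],[-0.01,0,-0.0005,0,0,0,0.02],[-0.01,0,0.0005,0,0,0,0.02],[-0.01,0,0.0025,0,0,0,0.02],[-0.008,0,0.004,0,0,0,0.02],[-0.002,0,0,0,0,0,0.02],[0,0,0,0,0,0,0.02]]'
```

```text
clock: 3.5
position: [578.4, -110.7, 87.9]
ee_rot: [0.121, 0.993, 0.0, -0.0]
contact_force: [0.1, 5.0, -1.6]
gripper_width: 22.9
grasp_force: 58.7
clock: 4.3
position: [636.7, -126.3, 87.9]
ee_rot: [0.121, 0.993, -0.0, -0.0]
contact_force: [0.2, 0.5, 0.1]
gripper_width: 20.1
grasp_force: 0.0
```

```bash
cat > ball.py <<'E'
from h import *
def ctr(c):
    hsv=cv2.cvtColor(c["image"],cv2.COLOR_RGB2HSV)
    red=cv2.inRange(hsv,(0,190,100),(4,255,255))|cv2.inRange(hsv,(174,190,100),(180,255,255))
    nn,l,st,ce=cv2.connectedComponentsWithStats(red)
    return [(st[i,4],st[i,2:4],ce[i]) for i in range(1,nn) if st[i,4]>8]
A=np.radians(-14);X=np.array([np.cos(A),np.sin(A)]);Y=np.array([-X[1],X[0]])
for n in("side","wrist","scene"):
    c=arm.get_image(n)
    save(f"pics/{n}_{arm.read_state()['clock']:.2f}.png",c["image"])
    for a,wh,e in ctr(c):
        p=plane(c,*e,88,n=="wrist"); print(n,a,wh,e.round(1),p.round(1),"rest xy",((p[:2]-[577,-236])@X).round(1),((p[:2]-[577,-236])@Y).round(1))
E
python3 ball.py; ls pics
```

```text
side 54 [9 8] [335.  274.5] [ 601.3 -110.6   88. ] rest xy -6.7 127.5
wrist 519 [40 40] [166.6 138.8] [ 554.8 -157.4   88. ] rest xy -40.6 70.9
wrist 5119 [80 81] [318.4 250.2] [ 604.3 -117.7   88. ] rest xy -2.2 121.4
crop_scene.png
crop_side.png
scene0.png
scene_4.45.png
side0.png
side_4.35.png
w1.png
wrist0.png
wrist_4.40.png
```

The ball slipped out of the pinch and now stands about upright. I'll push it the rest of the way with closed fingers from behind.

```bash
python3 -m pendant '[[0,0,-0.03,0,0,0,0],[0,0,-0.03,0,0,0,0],[0.035,0,0,0,0,0,0],[0.034,0,0,0,0,0,0],[0,0,0.03,0,0,0,0],[0,0,0.026,0,0,0,0],[0,0,0,0,0,0,0],[-0.012,0,0,0,0,0,0],[-0.012,0,0,0,0,0,0],[-0.008,0,0,0,0,0,0],[-0.006,0,0,0,0,0,0],[0,0,0,0,0,0,0]]' && python3 ball.py
```

```text
clock: 5.65
position: [607.4, -118.6, 92.6]
ee_rot: [0.121, 0.993, -0.0, 0.0]
contact_force: [0.0, -0.5, -0.6]
gripper_width: 0.1
grasp_force: 0.1
side 43 [8 7] [346.9 278.7] [ 629.5 -127.8   88. ] rest xy 24.8 117.7
wrist 462 [37 37] [172.5 200.9] [ 546.4 -155.7   88. ] rest xy -49.1 70.5
wrist 207 [12 22] [314.6 393.8] [ 636.2 -126.5   88. ] rest xy 31.0 120.6
```

```bash
python3 -m pendant '[[-0.003,0,0,0,0,0,0],[-0.002,0,0,0,0,0,0],[0,0,0,0,0,0,0]]'; python3 -m pendant '[[-0.002,0,0,0,0,0,0],[0,0,0,0,0,0,0]]';python3 -m pendant '[[-0.002,0,0,0,0,0,0],[0,0,0,0,0,0,0]]'; python3 ball.py
```

```text
clock: 6.1
position: [609.2, -119.1, 92.0]
ee_rot: [0.121, 0.993, 0.0, -0.003]
contact_force: [-5.4, 2.3, 3.0]
gripper_width: 0.2
grasp_force: 3.7
clock: 6.3
position: [609.6, -119.2, 91.9]
ee_rot: [0.121, 0.993, 0.0, -0.005]
contact_force: [-9.2, 5.4, 5.9]
gripper_width: -0.1
grasp_force: 5.9
clock: 6.5
position: [609.8, -119.3, 91.8]
ee_rot: [0.121, 0.993, 0.0, -0.007]
contact_force: [-13.6, 7.7, 9.0]
gripper_width: 0.3
grasp_force: 8.2
side 45 [8 7] [347.4 279.1] [ 630.7 -129.1   88. ] rest xy 26.3 116.7
wrist 478 [37 37] [172.8 196.9] [ 547.7 -155.9   88. ] rest xy -47.8 70.6
wrist 203 [11 21] [314.6 393.5] [ 637.7 -127.    88. ] rest xy 32.5 120.4
```

The lever is at its end stop. Next I'll move above the ring and turn the gripper.

```bash
python3 -m pendant '[[0.008,0,0,0,0,0,0],[0,0,-0.04,0,0,0,0],[0,0,-0.04,0,0,0,0.06],[0,0,-0.03,0,0,0,0.06],[0,-0.04,0,0,0,0,0.06],[0,-0.04,0,0,0,0,0.06],[0,-0.041,0,0,0,0,0.06],[0,0,0,0,0,-8.2,0.06],[0,0,0,0,0,-8.2,0.06],[0,0,0,0,0,-8.2,0.06],[0,0,0,0,0,-8.2,0.06],[0,0,0,0,0,-8.2,0.06]]' >/dev/null&& python3 -m pendant '[[0,0,0,0,0,-8.2,0.06],[0,0,0,0,0,-8.2,0.06],[0,0,0,0,0,-8.2,0.06],[0,0,0,0,0,-8.2,0.06],[0,0,0,0,0,-8.2,0.06],[0,0,0,0,0,-8.2,0.06],[0,0,0,0,0,-8.2,0.06],[0,0,0,0,0,-8.2,0.06],[0,0,0,0,0,-8.2,0.06],[0,0,0,0,0,-8.2,0.06],[0,0,0,0,0,-7,0.06],[0,0,0,0,0,0,0.06]]'
cat > ring.py <<'E'
from h import *
import sys
c=arm.get_image("wrist");save(sys.argv[1],c["image"]);go([577,-236,74])
hsv=cv2.cvtColor(c["image"],cv2.COLOR_RGB2HSV)
def comps(m,z,lab,amin=40):
    nn,l,st,ce=cv2.connectedComponentsWithStats(m)
    for i in range(1,nn):
        if st[i,4]>amin:
            ys,xs=np.where(l==i);w=np.array([plane(c,x,y,z,True)[:2] for x,y in zip(xs[::2],ys[::2])],np.float32)
            r=cv2.minAreaRect(w);print(lab,st[i,4],ce[i].round(),"mean",w.mean(0).round(1),"rect",np.round(r[0],1),np.round(r[1],1),round(r[2],1),"ang about axis",np.degrees(np.arctan2(*(w.mean(0)-[577,-236])[::-1])).round(1))
comps(cv2.inRange(hsv,(0,170,100),(5,255,255))|cv2.inRange(hsv,(174,170,100),(180,255,255)),40,"red")
comps(cv2.inRange(hsv,(15,110,60),(27,255,255)),78,"brass")
comps(cv2.inRange(hsv,(26,150,100),(34,255,255)),40,"yellow",15)
comps(cv2.inRange(hsv,(60,90,30),(90,255,160)),12,"green",1500)
E
python3 ring.py pics/w2.png
```

```text
clock: 9.05
position: [579.1, -236.2, 202.5]
ee_rot: [0.848, -0.529, 0.001, -0.0]
contact_force: [-0.4, -0.2, -0.7]
gripper_width: 59.9
grasp_force: 0.0
pos [ 579.  -236.2  202.5] yaw -154.0 tilt z [ 0.001 -0.    -1.   ] F [-0.2  0.   0.2] w 59.7 clock 9.1 q [-0.13  0.42 -0.07  0.   -1.08  0.58]
shift [ -1.2   1.8 128.5]
red 136 [314. 312.] mean [ 548.  -173.8] rect [ 547.7 -173.8] [ 5.  18.8] 25.9 ang about axis 115.0
brass 2106 [154. 112.] mean [ 718.  -272.8] rect [ 717.8 -271.6] [15.8 76.7] 8.3 ang about axis -14.6
brass 95 [231. 167.] mean [ 650.9 -259.9] rect [ 650.7 -260. ] [ 3.8 11.1] 78.1 ang about axis -17.9
brass 2097 [316. 244.] mean [ 577.3 -237.1] rect [ 576.8 -236.4] [15.3 67.5] 24.9 ang about axis -76.6
green 19469 [289. 235.] mean [ 592.9 -212.7] rect [ 583.7 -203.4] [246.7 187.2] 76.2 ang about axis 55.8
```

View pics/w2.png

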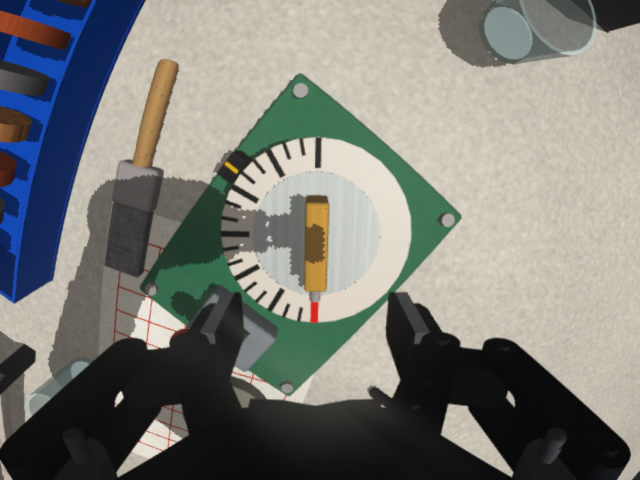

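The wrist view shows the block centred at (316,244), parallel to the pads, with the 0 line at (314,312). The index is at (231,167), so the scale reads about 129°. I'll descend, pinch the block and turn it clockwise by 69°.

```bash
python3 -m pendant '[[-0.001,0.002,0.045,0,0,0,0.06],[0,0,0.045,0,0,0,0.06],[0,0,0.037,0,0,0,0.06],[0,0,0,0,0,0,0.06],[0,0,0,0,0,0,0.01],[0,0,0,0,0,0,0.01],[0,0,0,0,0,0,0.01],[0,0,0,0,0,0,0.01],[0,0,0,0,0,0,0.01],[0,0,0,0,0,0,0.01]]' && python3 -m pendant '[[0,0,0,0,0,6,0.01],[0,0,0,0,0,7,0.01],[0,0,0,0,0,7,0.01],[0,0,0,0,0,7,0.01],[0,0,0,0,0,7,0.01],[0,0,0,0,0,7,0.01],[0,0,0,0,0,7,0.01],[0,0,0,0,0,7,0.01],[0,0,0,0,0,7,0.01],[0,0,0,0,0,6,0.01],[0,0,0,0,0,1,0.01],[0,0,0,0,0,0,0.01]]' && python3 -c "
from h import *;go([577,-236,74])"
```

```text
clock: 10.1
position: [578.1, -236.3, 78.1]
ee_rot: [0.849, -0.529, 0.003, -0.001]
contact_force: [-0.0, 0.5, 6.4]
gripper_width: 14.9
grasp_force: 60.7
clock: 11.3
position: [575.0, -235.8, 78.1]
ee_rot: [-0.399, 0.917, 0.0, -0.001]
contact_force: [-7.6, 2.9, 12.2]
gripper_width: 15.2
grasp_force: 61.5
pos [ 575.  -235.8   78.1] yaw 137.1 tilt z [-0.002 -0.    -1.   ] F [-7.6  2.9 12.2] w 15.2 clock 11.3 q [-0.13  0.55 -0.21  0.   -0.81 -0.62]
shift [-1.2 -1.5  4.1]
```

```bash
python3 -m pendant '[[0,0,0,0,0,0,0.06],[0,0,0,0,0,0,0.06],[0,0,0,0,0,0,0.06],[0,0,-0.03,0,0,0,0.06],[0,0,-0.045,0,0,0,0.06],[0,0,-0.045,0,0,0,0.06],[0,0,0,0,0,0,0.06]]' >/dev/null; python3 ring.py pics/w3.png
python3 - <<'E'
import cv2
a=cv2.imread('pics/w3.png')[120:340,200:440];cv2.imwrite('pics/w3c.png',cv2.resize(a,None,fx=2.5,fy=2.5,interpolation=cv2.INTER_CUBIC))
E
```

```text
pos [ 578.4 -236.5  199.3] yaw 137.1 tilt z [ 0.008 -0.002 -1.   ] F [-0.4  0.7 -0.8] w 60.0 clock 12.05 q [-0.13  0.42 -0.08  0.   -1.06 -0.62]
shift [  1.2   2.3 125.3]
red 119 [322. 307.] mean [ 621.  -185.8] rect [ 621.4 -186.4] [17.7  5.1] 47.4 ang about axis 48.7
red 514 [366. 390.] mean [651.  -92.5] rect [650.5 -92.9] [24.7 28.6] 45.1 ang about axis 62.7
brass 2128 [324. 238.] mean [ 573.7 -236.6] rect [ 574.3 -236. ] [66.6 15.3] 46.5 ang about axis -170.0
brass 76 [234. 278.] mean [ 640.5 -258.5] rect [ 640.7 -258.5] [ 3.8 10.6] 76.8 ang about axis -19.5
brass 1162 [162. 307.] mean [ 702.9 -280.7] rect [ 703.  -280.7] [17.2 53.4] 8.5 ang about axis -19.5
green 14884 [353. 196.] mean [ 541.4 -230.6] rect [ 583.  -203.2] [246.9 186.8] 76.3 ang about axis 171.3
green 4665 [316. 341.] mean [ 659.8 -152.5] rect [ 659.3 -146.4] [106.6 125.8] 48.8 ang about axis 45.2
```

View pics/w3c.png

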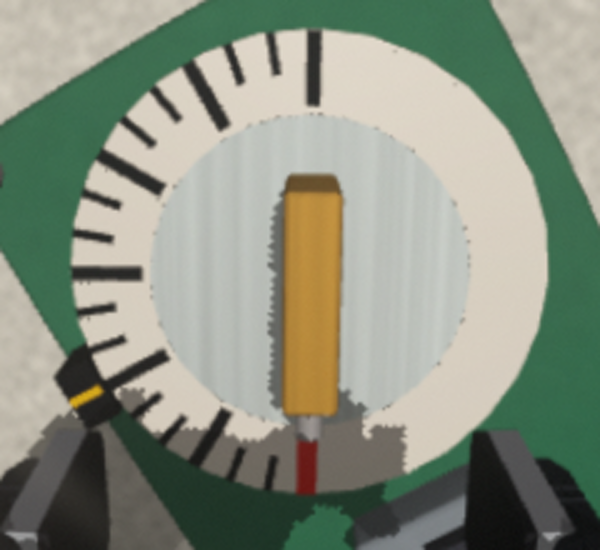

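The crop shows the 60° thick line from (108,388) to (167,353), with the yellow index at (88,396), so they nearly line up. I'll measure the offset precisely.

```bash
cat > scale.py <<'E'
from h import *
import sys
c=arm.get_image("wrist") if len(sys.argv)<2 else None
im=c["image"];hsv=cv2.cvtColor(im,cv2.COLOR_RGB2HSV)
def pts(m): ys,xs=np.where(m);return np.array([plane(c,x,y,40,True)[:2] for x,y in zip(xs,ys)])
O=np.array([576.5,-236.])
yl=cv2.inRange(hsv,(22,150,100),(34,255,255));n,l,st,ce=cv2.connectedComponentsWithStats(yl)
yi=[w for w in(pts(l==i) for i in range(1,n) if st[i,4]>15) if abs(np.hypot(*(w.mean(0)-O))-80)<9][0]
m=cv2.inRange(hsv,(0,0,0),(180,255,75));n,l,st,ce=cv2.connectedComponentsWithStats(m)
L=[]
for i in range(1,n):
    if 15<st[i,4]<400:
        w=pts(l==i);r=np.hypot(*(w-O).T)
        if 54<r.mean()<74 and r.max()<80:
            u,s,vt=np.linalg.svd(w-w.mean(0));L.append((w.mean(0),vt[0],s[0]/s[1]))
L=[q for q in L if q[2]>2.5]
A=np.array([[-d[1],d[0]] for _,d,_ in L]);b=np.array([A[i]@L[i][0] for i in range(len(L))])
C=np.linalg.lstsq(A,b,rcond=None)[0]
ang=lambda p:np.degrees(np.arctan2(*(p-C)[::-1]))
iy=ang(yi.mean(0));print("centre",C.round(1),"index ang",iy.round(2),np.hypot(*(yi.mean(0)-C)).round(1))
rel=np.array([(ang(p)-iy)%360 for p,_,_ in L]);print(np.sort(rel).round(2))
res=((rel+5)%10)-5;print("offset of lines from index mod 10: mean",res.mean().round(2),res.std().round(2),len(L))
E
python3 scale.py
```

```text
centre [ 575.7 -234.8] index ang -13.3 84.4
[239.59 249.7  259.81 269.9  279.94 290.1  300.19 310.29 320.33 330.38
 340.37]
offset of lines from index mod 10: mean 0.05 0.27 11
```

The scale reads about 60.3°, which is good. Now I'll relock the lever, pulling it from its far side.

```bash
python3 -m pendant '[[0,0,0,0,0,7.6,0],[0,0,0,0,0,7.6,0],[0,0,0,0,0,7.6,0],[0,0,0,0,0,7.6,0],[0,0,0,0,0,7.6,0],[0,0,0,0,0,7.6,0],[0,0,0,0,0,7.6,0],[0,0,0,0,0,7.6,0],[0,0,0,0,0,0,0]]' >/dev/null; python3 -c "
from h import *;go([664.8,-133.8,92],76.2)"; python3 ball.py
```

```text
pos [ 575.6 -235.9  193.2] yaw 76.3 tilt z [-0.004  0.001 -1.   ] F [0.2 0.4 0.6] w -0.3 clock 13.0 q [-0.13  0.43 -0.09 -0.   -1.06 -1.68]
shift [-62.9 120.3 101. ]
turn z 0.1
side 54 [8 8] [347.4 278.5] [ 630.9 -126.8   88. ] rest xy 25.9 118.9
wrist 165 [26 16] [388.  274.6] [ 600.6 -193.5   88. ] rest xy 12.7 46.9
wrist 895 [34 35] [487.7 292. ] [ 632.4 -124.4   88. ] rest xy 26.7 121.7
```

```bash
python3 -m pendant '[[-0.021,0.04,0,0,0,0,0],[-0.021,0.04,0,0,0,0,0],[-0.021,0.04,0,0,0,0,0],[0,0,0.035,0,0,0,0],[0,0,0.035,0,0,0,0],[0,0,0.031,0,0,0,0],[0,0,0,0,0,0,0]]' && python3 -m pendant '[[0.012,0,0,0,0,0,0],[0.012,0,0,0,0,0,0],[0.012,0,0,0,0,0,0],[0.012,0,0,0,0,0,0],[0.01,0,0,0,0,0,0],[0.005,0,0,0,0,0,0],[0,0,0,0,0,0,0]]' && python3 -m pendant '[[0.003,0,0,0,0,0,0],[0,0,0,0,0,0,0]]'&& python3 -m pendant '[[0.002,0,0,0,0,0,0],[0,0,0,0,0,0,0]]'; python3 ball.py
```

```text
clock: 13.85
position: [662.4, -134.0, 88.4]
ee_rot: [0.119, 0.993, -0.0, -0.006]
contact_force: [-1.6, 0.8, 0.1]
gripper_width: -0.2
grasp_force: 0.0
clock: 14.55
position: [604.5, -119.4, 95.1]
ee_rot: [0.119, 0.993, 0.0, 0.0]
contact_force: [0.2, 0.5, 0.6]
gripper_width: 0.1
grasp_force: 0.0
clock: 14.75
position: [602.0, -118.8, 94.2]
ee_rot: [0.119, 0.993, -0.0, 0.0]
contact_force: [0.0, 0.0, 0.6]
gripper_width: 0.0
grasp_force: 0.4
clock: 14.95
position: [600.3, -118.3, 94.2]
ee_rot: [0.119, 0.993, -0.0, 0.0]
contact_force: [1.7, -0.6, -1.1]
gripper_width: -0.4
grasp_force: 0.7
side 53 [8 9] [324.2 275.2] [ 574.6 -114.2   88. ] rest xy -31.8 117.6
wrist 3941 [71 71] [321.2 267.9] [ 576.4 -110.9   88. ] rest xy -30.8 121.2
wrist 141 [21 14] [192.9 337.3] [ 593.4 -167.5   88. ] rest xy -0.6 70.4
```

Contact at the stop is beginning, so I'll push a little further.

```bash
python3 -m pendant '[[0.003,0,0,0,0,0,0],[0,0,0,0,0,0,0]]'&& python3 -m pendant '[[0.003,0,0,0,0,0,0],[0,0,0,0,0,0,0]]'&& python3 -m pendant '[[-0.01,0,0,0,0,0,0],[0,0,-0.04,0,0,0,0],[0,0,-0.04,0,0,0,0],[0,0,-0.04,0,0,0,0.05],[0,0,-0.04,0,0,0,0.05],[0,0,0,0,0,0,0.05]]'; python3 ball.py; python3 -c "
from h import *;go([510.5,215,250],99)"
```

```text
clock: 15.3
position: [599.8, -118.0, 94.9]
ee_rot: [0.119, 0.993, -0.0, 0.004]
contact_force: [6.8, -3.2, -3.3]
gripper_width: 0.1
grasp_force: 3.8
clock: 15.5
position: [599.5, -117.7, 95.3]
ee_rot: [0.119, 0.993, 0.0, 0.007]
contact_force: [12.7, -6.0, -7.0]
gripper_width: 0.2
grasp_force: 6.7
clock: 16.1
position: [605.8, -119.5, 261.0]
ee_rot: [0.119, 0.993, 0.0, 0.005]
contact_force: [0.7, 0.4, -0.3]
gripper_width: 43.1
grasp_force: 0.0
side 52 [8 9] [324.5 275.3] [ 575.4 -114.9   88. ] rest xy -30.8 117.2
wrist 756 [31 31] [316.8 192.1] [ 576.1 -111.    88. ] rest xy -31.1 121.1
wrist 105 [22 14] [248.9 249.6] [ 608.4 -175.9   88. ] rest xy 15.9 65.9
pos [ 602.7 -119.   253.3] yaw 76.3 tilt z [-0.003  0.001 -1.   ] F [ 0.2  0.9 -0.5] w 49.5 clock 16.25 q [ 0.07  0.37 -0.02 -0.   -1.18 -1.88]
shift [168.8 302.5   3.9]
turn z -22.7
```

It's locked. Next is the stand.

```bash
python3 -m pendant '[[0.021,0.038,0,0,0,0,0.05],[0.021,0.038,0,0,0,0,0.05],[0.021,0.038,0,0,0,0,0.05],[0.021,0.038,0,0,0,0,0.05],[0.021,0.038,0,0,0,0,0.05],[0.021,0.038,0,0,0,0,0.05],[0.021,0.038,0,0,0,0,0.05],[0.021,0.037,0,0,0,0,0.05],[0,0,0,0,0,-7.5,0.05],[0,0,0,0,0,-7.5,0.05],[0,0,0,0,0,-7.5,0.05],[0,0,0,0,0,0,0.05]]' >/dev/null
python3 - <<'E'
from h import *
go([510.5,215,160],99)
c=arm.get_image("wrist");save("pics/w4.png",c["image"])
hsv=cv2.cvtColor(c["image"],cv2.COLOR_RGB2HSV)
m=cv2.inRange(hsv,(60,90,30),(90,255,160));ys,xs=np.where(m)
n,l,st,ce=cv2.connectedComponentsWithStats(m)
w=np.array([plane(c,x,y,12,True)[:2] for x,y in zip(xs,ys)],np.float32)
w=w[np.hypot(*(w-[511,216]).T)<105]
r=cv2.minAreaRect(w);print(r,[np.round(proj(c,p,True)) for p in((511,216,160),(511,216,12))])
for n in("side","scene"):
    d=arm.get_image(n);save(f"pics/{n}5.png",d["image"])
E
```

```text
pos [511.3 214.6 252.2] yaw 98.8 tilt z [-0.004 -0.003 -1.   ] F [ 0.1 -0.3 -0.9] w 49.9 clock 17.45 q [ 0.69  0.27 -0.17 -0.   -1.13 -2.11]
shift [ 0.3  0.7 92.2]
turn z -0.2
((510.3985595703125, 214.28736877441406), (127.4355239868164, 127.28300476074219), 7.772549629211426) [array([318., 261.]), array([317., 214.])]
```

View pics/w4.png

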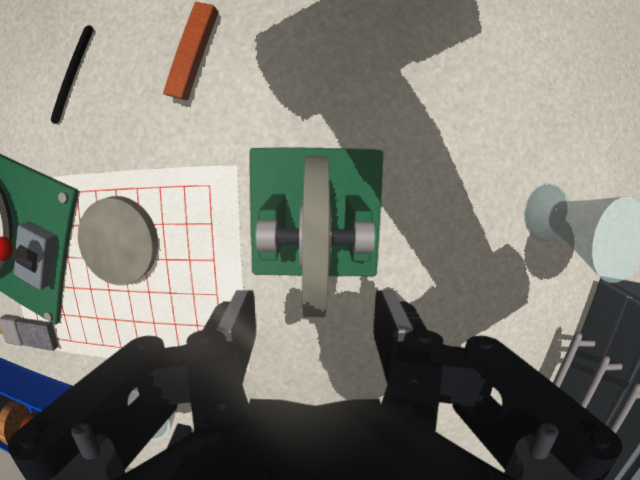

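The wrist view shows the wheel centred under the tool, top at about (318,240), parallel to the pads. I'll tilt 50° forward around the axle.

```bash
python3 -m pendant '[[-0.0132,0,0.0006,0,5,0,0.035],[-0.0132,0,0.0006,0,5,0,0.035],[-0.0132,0,0.0006,0,5,0,0.035],[-0.0132,0,0.0006,0,5,0,0.035],[-0.0132,0,0.0006,0,5,0,0.035],[-0.0132,0,0.0006,0,5,0,0.035],[-0.0132,0,0.0006,0,5,0,0.035],[-0.0132,0,0.0006,0,5,0,0.035],[-0.0132,0,0.0006,0,5,0,0.035],[-0.0132,0,0.0006,0,5,0,0.035],[0,0,0,0,0,0,0.035]]'
cat > st.py <<'E'
from h import *
a=np.radians(8.5);X=np.array([np.cos(a),np.sin(a),0]);Y=np.array([-np.sin(a),np.cos(a),0]);O=np.array([510.5,214.8,100.])
s=arm.read_state();M=R.from_quat(s["ee_rot"]).as_matrix();z=M[:,2];p=s["position"]-O
print("axle in tool frame",(M.T@-p).round(1),"polar deg",np.degrees(np.arctan2(p@X,p[2])).round(1),"tool tilt",np.degrees(np.arctan2(-z@X,-z[2])).round(1),"tool y.X,Y,z",[(M[:,1]@v).round(3) for v in(X,Y)],M[2,1].round(3),"q",s["joints"].round(2),"w",s["gripper_width"],"F",s["contact_force"].round(1))
E
python3 st.py
```

```text
clock: 18.7
position: [627.2, 232.1, 191.5]
ee_rot: [-0.067, 0.901, -0.034, -0.427]
contact_force: [0.3, -0.0, -3.2]
gripper_width: 35.0
grasp_force: 0.0
axle in tool frame [  3.8   0.6 149.3] polar deg 52.2 tool tilt 50.7 tool y.X,Y,z [np.float64(-0.002), np.float64(1.0)] -0.003 q [ 0.48  0.95  0.76 -0.32 -2.22 -1.98] w 35.027441649987054 F [ 0.3 -0.  -3.2]
```

```bash
python3 -m pendant '[[0.003,0.0005,0.03,0,0,0,0.035],[0,0,0.03,0,0,0,0.035],[0,0,0.03,0,0,0,0.035],[0,0,0,0,0,0,0.035],[0,0,0,0,0,0,0.01],[0,0,0,0,0,0,0.01],[0,0,0,0,0,0,0.01],[0,0,0,0,0,0,0.01]]' && python3 st.py
```

```text
clock: 19.5
position: [557.7, 221.4, 146.0]
ee_rot: [-0.069, 0.904, -0.033, -0.421]
contact_force: [0.5, -4.5, 3.2]
gripper_width: 14.5
grasp_force: 60.5
axle in tool frame [-4.5  0.7 66.1] polar deg 46.0 tool tilt 49.9 tool y.X,Y,z [np.float64(-0.005), np.float64(1.0)] -0.001 q [ 0.51  0.85  0.43 -0.3  -1.98 -1.93] w 14.476420964369124 F [ 0.5 -4.5  3.2]
```

```bash
python3 -m pendant '[[0.0056,0,0.0002,0,-5,0,0.01],[0.0056,0,0.0002,0,-5,0,0.01],[0.0056,0,0.0002,0,-5,0,0.01],[0.0056,0,0.0002,0,-5,0,0.01],[0.0056,0,0.0002,0,-5,0,0.01],[0.0056,0,0.0002,0,-5,0,0.01],[0.0056,0,0.0002,0,-5,0,0.01],[0.0056,0,0.0002,0,-5,0,0.01]]' && python3 st.py && python3 -m pendant '[[0.0056,0,0.0002,0,-5,0,0.01],[0.0056,0,0.0002,0,-5,0,0.01],[0.0056,0,0.0002,0,-5,0,0.01],[0.0056,0,0.0002,0,-5,0,0.01],[0.0056,0,0.0002,0,-5,0,0.01],[0.0056,0,0.0002,0,-5,0,0.01],[0.0056,0,0.0002,0,-5,0,0.01],[0,0,0,0,0,0,0.01]]' && python3 st.py
```

```text
clock: 20.3
position: [519.0, 215.8, 164.4]
ee_rot: [-0.075, 0.993, -0.007, -0.086]
contact_force: [3.6, -4.9, -14.6]
gripper_width: 14.5
grasp_force: 59.1
axle in tool frame [-2.7  0.3 64.9] polar deg 7.6 tool tilt 9.9 tool y.X,Y,z [np.float64(-0.002), np.float64(1.0)] -0.001 q [ 0.64  0.44 -0.13 -0.09 -1.16 -2.02] w 14.456074499555466 F [  3.6  -4.9 -14.6]
clock: 21.1
position: [493.8, 211.6, 164.7]
ee_rot: [-0.077, 0.978, 0.014, 0.193]
contact_force: [-9.3, 27.1, -26.2]
gripper_width: 14.7
grasp_force: 60.8
axle in tool frame [ 8.8  0.8 66.3] polar deg -14.8 tool tilt -22.3 tool y.X,Y,z [np.float64(-0.008), np.float64(1.0)] -0.003 q [ 0.74  0.19 -0.82  0.75 -0.31 -2.84] w 14.724333952915257 F [ -9.3  27.1 -26.2]
```

```bash
python3 -m pendant '[[0,0,0,0,0,0,0.035],[0,0,0,0,0,0,0.035],[0,0,0,0,0,0,0.035],[0,0,-0.02,0,0,0,0.035],[0,0,-0.015,0,0,0,0.035],[0,0,0,0,0,0,0.035],[-0.0085,0,0.0004,0,5,0,0.035],[-0.0085,0,0.0004,0,5,0,0.035],[-0.0085,0,0.0004,0,5,0,0.035],[-0.0085,0,0.0004,0,5,0,0.035]]' && python3 st.py && python3 -m pendant '[[-0.0085,0,0.0004,0,5,0,0.035],[-0.0085,0,0.0004,0,5,0,0.035],[-0.0085,0,0.0004,0,5,0,0.035],[-0.0085,0,0.0004,0,5,0,0.035],[-0.0085,0,0.0004,0,5,0,0.035],[-0.0085,0,0.0004,0,5,0,0.035],[-0.0085,0,0.0004,0,5,0,0.035],[-0.0085,0,0.0004,0,5,0,0.035],[-0.0085,0,0.0004,0,5,0,0.035],[-0.0085,0,0.0004,0,5,0,0.035],[-0.0085,0,0.0004,0,5,0,0.035],[0,0,0,0,0,0,0.035]]' && python3 st.py
cat > mark.py <<'E'
from h import *
a=np.radians(8.5);X=np.array([np.cos(a),np.sin(a),0]);Y=np.array([-np.sin(a),np.cos(a),0]);O=np.array([510.5,214.8,100.])
t=arm.read_state()["clock"]
for n in("side","scene","wrist"):
    c=arm.get_image(n);save(f"pics/{n}_{t:.2f}.png",c["image"]);hsv=cv2.cvtColor(c["image"],cv2.COLOR_RGB2HSV)
    m=cv2.inRange(hsv,(5,130,90),(18,255,255));k,l,st,ce=cv2.connectedComponentsWithStats(m)
    pw=proj(c,O,n=="wrist")
    for i in range(1,k):
        if st[i,4]>3:
            for sgn in (-1,1):
                o,d=ray(c,*ce[i],n=="wrist");p=o+d*((O+sgn*8*Y-o)@Y)/(d@Y)-O
                x,z=p@X,p[2]
                if np.hypot(x,z)<80: print(n,"face",sgn,st[i,4],ce[i].round(1),"x,z",round(x,1),round(z,1),"theta deg",np.degrees(np.arctan2(x,z)).round(1))
E
python3 mark.py
```

```text
clock: 22.1
position: [517.2, 207.4, 209.3]
ee_rot: [-0.07, 0.997, -0.007, 0.024]
contact_force: [1.0, 1.0, 0.4]
gripper_width: 34.9
grasp_force: 0.0
axle in tool frame [ 10.7  10.  108.8] polar deg 2.9 tool tilt -2.7 tool y.X,Y,z [np.float64(0.009), np.float64(1.0)] -0.016 q [ 0.69  0.29 -0.28  0.05 -0.97 -2.15] w 34.850592172788126 F [1.  1.  0.4]
clock: 23.3
position: [597.7, 216.7, 164.5]
ee_rot: [-0.056, 0.894, -0.039, -0.442]
contact_force: [0.5, -0.1, -1.5]
gripper_width: 34.9
grasp_force: 0.0
axle in tool frame [  1.4  11.3 107.9] polar deg 53.3 tool tilt 52.7 tool y.X,Y,z [np.float64(0.012), np.float64(1.0)] -0.021 q [ 0.48  0.92  0.61 -0.31 -2.13 -1.97] w 34.910607450728925 F [ 0.5 -0.1 -1.5]
side face -1 20 [316.4 209.2] x,z 46.1 -3.1 theta deg 93.8
side face 1 20 [316.4 209.2] x,z 48.8 -11.7 theta deg 103.5
```

The mark is at about 94°, after roughly 59° of turn. I'll recentre, grip and swing again.

```bash
python3 -m pendant '[[-0.0075,0.011,0,0,4,-1.4,0.035],[-0.0065,0,0,0,4,0,0.035],[0,0,0,0,0,0,0.035]]' && python3 st.py && python3 -m pendant '[[0.003,0,0.025,0,0,0,0.035],[0,0,0.025,0,0,0,0.035],[0,0,0,0,0,0,0.035],[0,0,0,0,0,0,0.01],[0,0,0,0,0,0,0.01],[0,0,0,0,0,0,0.01],[0,0,0,0,0,0,0.01]]' && python3 st.py
```

```text
clock: 23.75
position: [603.5, 230.1, 158.0]
ee_rot: [-0.067, 0.862, -0.038, -0.501]
contact_force: [-0.1, 0.1, -0.1]
gripper_width: 35.1
grasp_force: 0.0
axle in tool frame [ -3.7  -1.  110.6] polar deg 58.4 tool tilt 60.3 tool y.X,Y,z [np.float64(-0.005), np.float64(1.0)] 0.002 q [ 0.48  1.    0.73 -0.38 -2.29 -1.99] w 35.06699090738769 F [-0.1  0.1 -0.1]
clock: 24.45
position: [560.4, 221.8, 139.5]
ee_rot: [-0.067, 0.863, -0.038, -0.5]
contact_force: [1.8, -4.9, 5.4]
gripper_width: 14.9
grasp_force: 59.6
axle in tool frame [-9.2  0.8 63.4] polar deg 51.9 tool tilt 60.2 tool y.X,Y,z [np.float64(-0.006), np.float64(1.0)] 0.001 q [ 0.49  0.94  0.53 -0.36 -2.16 -1.95] w 14.900985086282656 F [ 1.8 -4.9  5.4]
```

```bash
python3 -m pendant '[[0.0055,0,0.001,0,-5,0,0.01],[0.0055,0,0.001,0,-5,0,0.01],[0.0055,0,0.001,0,-5,0,0.01],[0.0055,0,0.001,0,-5,0,0.01],[0.0055,0,0.001,0,-5,0,0.01],[0.0055,0,0.001,0,-5,0,0.01],[0.0055,0,0.001,0,-5,0,0.01],[0.0055,0,0.001,0,-5,0,0.01],[0.0055,0,0.001,0,-5,0,0.01],[0.0055,0,0.001,0,-5,0,0.01],[0.0055,0,0.001,0,-5,0,0.01],[0.0055,0,0.001,0,-5,0,0.01]]' && python3 st.py && python3 -m pendant '[[0,0,0,0,0,0,0.035],[0,0,0,0,0,0,0.035],[0,0,0,0,0,0,0.035],[0,0,-0.02,0,0,0,0.035],[0,0,-0.02,0,0,0,0.035],[-0.009,0,0.0004,0,5,0,0.035],[-0.009,0,0.0004,0,5,0,0.035],[-0.009,0,0.0004,0,5,0,0.035],[-0.009,0,0.0004,0,5,0,0.035],[-0.009,0,0.0004,0,5,0,0.035],[-0.009,0,0.0004,0,5,0,0.035],[-0.009,0,0.0004,0,5,0,0.035]]' && python3 st.py; python3 mark.py
```

```text
clock: 25.65
position: [503.0, 213.5, 161.7]
ee_rot: [-0.076, 0.997, 0.001, 0.002]
contact_force: [12.1, -8.7, -12.9]
gripper_width: 14.3
grasp_force: 58.6
axle in tool frame [-7.4 -0.1 61.7] polar deg -7.1 tool tilt -0.2 tool y.X,Y,z [np.float64(-0.004), np.float64(1.0)] 0.003 q [ 0.7   0.34 -0.32 -0.   -0.91 -2.12] w 14.303105774039071 F [ 12.1  -8.7 -12.9]
clock: 26.85
position: [561.4, 223.7, 182.4]
ee_rot: [-0.074, 0.95, -0.021, -0.303]
contact_force: [-0.2, 0.1, 0.7]
gripper_width: 35.0
grasp_force: 0.0
axle in tool frame [-5.5 -1.4 97.1] polar deg 32.1 tool tilt 35.4 tool y.X,Y,z [np.float64(-0.006), np.float64(1.0)] 0.004 q [ 0.54  0.7   0.32 -0.23 -1.77 -1.93] w 35.004104303201515 F [-0.2  0.1  0.7]
side face -1 30 [308.6 196.3] x,z 22.0 41.4 theta deg 28.0
side face 1 30 [308.6 196.3] x,z 24.4 33.4 theta deg 36.2
```

The side view puts the mark at 28° (stripe radius 47, as it should be). One more grip, and I'll swing 28°.

```bash
python3 -m pendant '[[-0.003,-0.001,0.018,0,0,0,0.035],[-0.003,0,0.018,0,0,0,0.035],[0,0,0,0,0,0,0.035],[0,0,0,0,0,0,0.01],[0,0,0,0,0,0,0.01],[0,0,0,0,0,0,0.01],[0,0,0,0,0,0,0.01]]' && python3 st.py && python3 -m pendant '[[0.0054,0,0.0004,0,-5,0,0.01],[0.0054,0,0.0004,0,-5,0,0.01],[0.0054,0,0.0004,0,-5,0,0.01],[0.0054,0,0.0004,0,-5,0,0.01],[0.0054,0,0.0004,0,-5,0,0.01],[0.0032,0,0.0002,0,-3,0,0.01],[0,0,0,0,0,0,0.01],[0,0,0,0,0,0,0.01]]' && python3 st.py && python3 -m pendant '[[0,0,0,0,0,0,0.035],[0,0,0,0,0,0,0.035],[0,0,0,0,0,0,0.035],[0,0,-0.02,0,0,0,0.035],[0,0,-0.03,0,0,0,0.035],[0,0,-0.03,0,0,0,0.035],[0,0,-0.03,0,0,0,0.035],[0,0,0,0,0,0,0.035]]' && python3 st.py; python3 mark.py
```

```text
clock: 27.7
position: [544.9, 219.5, 151.5]
ee_rot: [-0.073, 0.951, -0.022, -0.301]
contact_force: [1.5, -1.5, 5.7]
gripper_width: 14.8
grasp_force: 60.4
axle in tool frame [-1.2  0.6 62.1] polar deg 34.0 tool tilt 35.1 tool y.X,Y,z [np.float64(-0.005), np.float64(1.0)] 0.002 q [ 0.55  0.7   0.24 -0.22 -1.68 -1.92] w 14.775240932759342 F [ 1.5 -1.5  5.7]
clock: 28.5
position: [517.2, 215.5, 160.9]
ee_rot: [-0.077, 0.995, -0.003, -0.061]
contact_force: [2.4, -2.4, 2.2]
gripper_width: 14.8
grasp_force: 61.6
axle in tool frame [-0.8  0.1 61.3] polar deg 6.3 tool tilt 7.0 tool y.X,Y,z [np.float64(-0.005), np.float64(1.0)] 0.003 q [ 0.65  0.42 -0.18 -0.07 -1.08 -2.03] w 14.774710866934294 F [ 2.4 -2.4  2.2]
clock: 29.3
position: [531.9, 218.2, 273.4]
ee_rot: [-0.077, 0.995, -0.002, -0.059]
contact_force: [0.5, 0.8, 1.1]
gripper_width: 34.6
grasp_force: 0.0
axle in tool frame [  1.1  -0.9 174.7] polar deg 7.1 tool tilt 6.8 tool y.X,Y,z [np.float64(-0.007), np.float64(1.0)] 0.005 q [ 0.64  0.34  0.01 -0.06 -1.34 -2.04] w 34.574109058739616 F [0.5 0.8 1.1]
side face -1 32 [300.8 194.7] x,z -1.3 47.8 theta deg -1.6
side face 1 32 [300.8 194.7] x,z 0.8 39.9 theta deg 1.2
scene face -1 22 [410.  264.6] x,z -57.7 -27.5 theta deg -115.4
```

```bash
ls -t pics | head -3
python3 - <<'E'
import cv2,numpy as np,glob
a=cv2.imread(sorted(glob.glob('pics/side_29*'))[0])[175:255,265:345]
b=cv2.imread(sorted(glob.glob('pics/wrist_29*'))[0])[130:330,220:420]
cv2.imwrite('pics/cmp.png',np.hstack([cv2.resize(a,(400,400),interpolation=2),cv2.resize(b,(400,400),interpolation=2)]))
E
```

```text
wrist_29.30.png
scene_29.30.png
side_29.30.png
```

View pics/cmp.png

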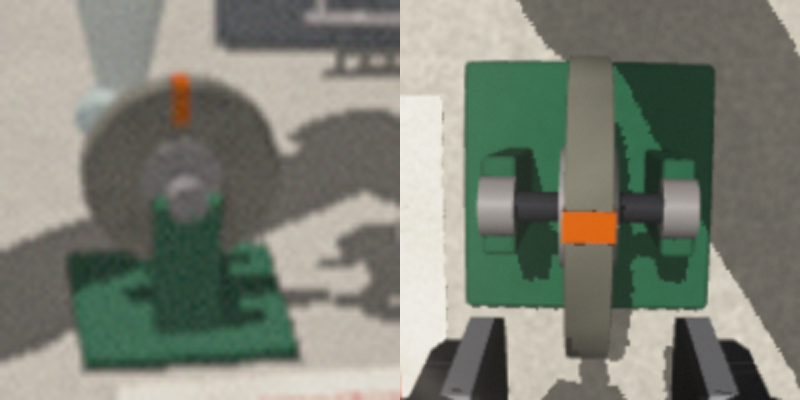

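The side half shows the orange stripe at (181,100), almost straight above the hub. The wrist half shows the rim mark at (589,228) and the bearings at (497,207) and (681,207).

Run:
```python
from h import *
c=arm.get_image("wrist");s=arm.get_image("side");a=np.radians(8.5);X=np.array([np.cos(a),np.sin(a),0])
hsv=cv2.cvtColor(c["image"],cv2.COLOR_RGB2HSV);m=cv2.inRange(hsv,(3,170,120),(20,255,255))[130:330,220:420];k,l,st,ce=cv2.connectedComponentsWithStats(m)
i=1+np.argmax(st[1:,4]);u=ce[i]+[220,130];print(st[i],u)
mk=plane(c,*u,160,True);B=[plane(c,268.5,233.5,100,True),plane(c,360.5,233.5,100,True)]
bc=(B[0]+B[1])/2;print("mark",mk.round(1),"bearings",np.round(B,1),"dist",np.linalg.norm(B[0]-B[1]).round(1),"dx",((mk-bc)@X).round(2))
# rim extents (front/back) of the wheel at z=100 in wrist: crop (590,57),(590,357)
e=[plane(c,315,130+57/2,100,True),plane(c,315,130+356/2,100,True)];print("rim ends",np.round(e,1),"mid",((e[0]+e[1])/2-bc)@X)
g=lambda u,v,z:plane(s,265+u/5-.4,175+v/5-.4,z)
Yv=np.array([-np.sin(a),np.cos(a),0])
def face(u,v):
    o,d=ray(s,265+u/5-.4,175+v/5-.4);q=np.array([510.5,214.8,100])-8*Yv;p=o+d*((q-o)@Yv)/(d@Yv)-q;return np.array([p@X,p[2]]).round(1)
print("side: wheel L,R,top,stripe top/bottom",[face(*p).tolist() for p in((83,170),(281,170),(181,75),(181,125))])
```

```text
[ 82 107  27  16 421] [314.67695962 244.47743468]
mark [510.4 214.2 160. ] bearings [[516.  177.8 100. ]
 [504.7 250.6 100. ]] dist 73.7 dx 0.07
rim ends [[451.4 205.4 100. ]
 [571.7 224.1 100. ]] mid 1.2802122294706246
side: wheel L,R,top,stripe top/bottom [[-59.4, 5.4], [59.5, -1.7], [-1.3, 64.4], [-1.2, 31.9]]
```

The mark is within about 1° of the top, and the robot is clear of everything, so I'll hand in.

```bash
python3 -m pendant '[[0,0,-0.02,0,0,0,0.035],[0,0,0,0,0,0,0.035],[0,0,0,0,0,0,0.035]]' && python3 -c "
from bench import arm;print(arm.job_done())"
```

```text
clock: 29.85
position: [532.0, 217.5, 287.8]
ee_rot: [-0.077, 0.995, -0.004, -0.064]
contact_force: [-0.0, 0.2, -0.4]
gripper_width: 35.2
grasp_force: 0.0
the job is handed in; nothing more can be done
None
```

I handed the job in at about 30 s: the brake was released and locked again at its end stops, the ring reads about 60° (measured before relocking, not after), and the wheel's orange mark is within about 1° of the top.

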